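# Settle the ball-footed stamp head in its three seats and stamp the card

### The arm

A 7-joint arm with a two-finger parallel gripper is mounted at the origin on a cart in front of the work surface, level with it; the furniture and walls round the work are solid. World frame = base frame: x ahead of the robot, y to its left, z up, the work surface at z = 0. Lengths are in m, angles in rad, forces in N, time in s.
With the tool pointing down it reaches from about 0.4 to 0.875 m from the base axis. Payload 4.4 kg.
Tool frame: the origin (TCP) lies between the finger pads; the fingertips stand 19 mm ahead of it and the grasp point (between the pads) is the TCP; z points along the fingers, y is the line along which they close (so a half turn about z gives the same grasp; the last joint's range is limited). The gripper opens to 85 mm and grips with 20 to 120 N. Pads are 22 mm wide; open, the fingers measure 114 mm over their backs; the gripper's body (76 mm by 85 mm) begins 54 mm behind the grasp point. The pads swing forward as they close: fully open they stand 13 mm farther back than shut.
Start: joints at [-1.295, 0.628, 0.038, 1.517, -0.027, 0.996, -0.02], TCP at [0.218, 0.612, 0.25] pointing down, gripper open.
Joint ranges: [-3.06, 3.06], [-0.37, 2.12], [-1.25, 1.32], [0.18, 2.47], [-1.1, 4.24], [0.23, 1.98], [-2.94, 2.94]. Speed limits (rad/s): [2.57, 2.57, 3.14, 3.14, 3.14, 3.14, 3.14].

### API

Orientations are given as a unit quaternion [x, y, z, w].
In Python, from workcell import bot gives the robot as it stands.
- The arm moves only by the shell command python3 -m creep 'ROWS'. ROWS is JSON, a list that holds one entry, the list of rows, each a list of 7 numbers: the shift along the tool's x, y, z in mm, then the turn, a rotation vector about the tool's x, y, z in units of 8 degrees (1.0 is 8 degrees), then the opening, from 0 (shut) to 1 (fully open). In form: [[[x, y, z, rx, ry, rz, jaw], ...]]. A call has 1 to 8 rows; each row shifts and turns the commanded pose from where the row before left it, along the tool's axes as they then stand; what a row does not reach is not made up. A row lasts 1/8 s, in which the tool goes at most 62.5 mm and 10.7 degrees, less where a joint would pass 70% of its speed; a pose out of reach is approached as far as the arm can. A call with a gripper value outside its range is refused whole. The fingers move at their own pace and stop on an object; the grip force is fixed at half the most. Time passes only in rows, so rows that do not move let the fingers close. It gives the time, the measured TCP pose, the force, the opening and the grip force at its end, in the units of the state.
- bot.read_state(): the state, without advancing time (a new reading comes with each control period).
- bot.capture(name): name is "scene" or "side" or "wrist"; returns a dict with "img" (400x640x3 uint8, red, green, blue), "camera_matrix" (3x3 intrinsics, pixels), "k1" (the pictures are not rectified: a ray, as slopes to the right and down, at radius r is drawn at 1 + k1 r^2 times it, then the intrinsics apply), "world_from_camera" (4x4, takes a point from camera to world coordinates); the wrist camera has in their place "tool_from_camera" (4x4, takes a point from camera to tool coordinates, whose origin is the TCP and whose axes are the flange's). Camera axes: x right, y up, looking along -z (the intrinsics and any distortion apply to the point x, -y, -z); pixel columns grow to the right and rows downward; lengths in m; the calibration is good to about 2 mm. A picture is of the moment at which its call begins: read the wrist's pose just before it. There is no depth.
- bot.hand_in(): hands the job in; it is judged then, once.
The state is a dict: "clock": time; "joints": joint angles; "joint_vel": joint speeds; "effort": joint torques, N m; "tool_pos": TCP position; "ee_rot": TCP orientation; "contact_force": force on the tool from outside, world axes, zero at the start; "moment": the same for the moment, N m; "grip_width": opening from 0.0 (shut) to 1.0 (fully open); "gripper_force": force on a finger pad.
Only numpy, scipy, OpenCV 4.12 (cv2) and the standard library are available. Lean on these libraries where they do the work, as an engineer would, in place of code of your own. Each camera call takes 0.05 s, during which the arm holds its last target. There are 200 camera calls.

### The job

Lift the grey stamp head by its wooden handle, set it gently on the seat block clamped in the card jig, and feel its three ball feet down into their cone, groove and flat seats. Once all feet are fully home, press the sprung handle all the way down to stamp the card, then let go and leave the head level in its seats; keep it upright, never force it against the jig, and leave the small things around undisturbed.

Things in the scene. Friction and masses are not known exactly. Their poses are not given: they have to be found in the camera images.
- head: Stamp head, 0.3-0.5 kg: grey T-shaped plate 82 x 88 mm, 8 mm thick, its underside 18 mm above the bottom of three 14 mm steel ball feet, dark wooden handle on top. Origin: its centre, at the level of the feet's undersides (z 0 on the table), z up. Feet at (x, y) mm: cone foot (25, 32), groove foot (25, -32), both under the bar of the T; flat foot (-32, 0) under its stem.
- grip (a point): Centre of the handle block, 69 mm above the feet's undersides when up: 24 mm along head x, 34 along y, 36 tall; axes as the head's. Best pinched from above across its 24 mm.
- handle (a joint): How far the sprung handle is pushed down into the stamp head, m: 0 up, 0.009 fully down (the card is stamped). It starts to sink at 3 N, then takes 0.6 N more per mm, 8.4 N fully down, where it meets a hard stop, and springs back up. Lifted, the head hangs from the handle at 0.
- jig: Card jig, fixed: dark bed 172 mm (x) by 118 mm (y), light rails along its long sides (tops 23 mm above the table), a light cross bar at its +x end, a thumb screw low on its -y side. Origin: centre of the bed's underside, on the table; +x points to the cross bar, along the rails. Between the rails an aluminium seat block is clamped, flat top 27 mm above the table.
- jig_mid (a point): Point fixed on the jig's middle line, over its origin, 27 mm above the table: the height of the seat block's flat top. The seat block (131 mm in x, 96 in y, paper card in its middle, front may overhang the bed) is clamped fast at a place along the jig's x that is NOT reported and differs each time: 2 to 46 mm to -x of its foremost place.
- jig_seats (a point): Fixed point: mouth of the cone pit if the block stood foremost (jig frame 59, 32, 27 mm). Seats lie as the feet do: cone pit, 13 mm mouth, 45 deg; V groove along y, 13 mm wide, 29 long; round flat-floored pocket, 18 mm mouth. Ground smooth, slippery; all feet drop in together, 3.6 mm. Flat top runs over 54 mm to -x of each seat's centre, so the head can be slid to +x over it till it drops.
- jig_zero (a point): Point fixed to the jig (34 mm to +x of its origin, 23.4 mm above the table; axes as the jig's) where the seated head's origin would lie if the seat block stood foremost. With the block d to -x of that (d unknown, 2 to 46 mm), the seated head's origin lies d to -x of this point, at the same y and height. On the flat top it stands 3.6 mm higher.
- stamp_a: Bystander: red hand stamp, 24 x 36 x 66 mm, origin at the centre of its underside.
- washi_roll_0: Bystander: roll of paper tape, 48 mm diameter, 15 mm high, origin at the centre of its underside.
- ink_pad_green: Bystander: flat green ink pad, 65 x 96 x 14 mm, origin at the centre of its underside.
- stapler: Bystander: pale green stapler, 36 x 135 x 49 mm, origin at the centre of its underside.
- eraser: Bystander: small white eraser in a blue sleeve, 21 x 45 x 12 mm, origin at the centre of its underside.
- rollerball_1: Bystander: orange pen lying behind, 143 mm long, 10 mm thick, origin at the middle of its underside.

How it is judged:
By the outcome, as a careful person would: the job done as asked, in the order asked, and still so for the second after the job is handed in, with the robot touching nothing.
It also fails if it takes over 67 s, if anything falls off the work surface, if the arm or the gripper's body presses on something with over 40 N, if the wrist force passes 120 N, or if a joint passes its speed limit or range.

## Working session

There is one attempt and no reset: what is moved stays moved. The work goes in short steps, Python scripts to look and compute and a shell command to move; the robot and the scene stay as the last step left them, time stands still between calls to the robot, and variables do not carry over. Pictures are saved under pics/ and viewed, at most 10 in all, crops included, and the job is handed in when it is done.

```bash
ls; mkdir -p pics; python3 - <<'E'
from workcell import bot
import cv2,numpy as np
s=bot.read_state();print(s)
for n in("scene","side"):
    c=bot.capture(n);cv2.imwrite(f"pics/{n}0.png",c["img"][:,:,::-1]);np.savez(f"{n}0.npz",**c)
    print(n,c["camera_matrix"],c["k1"],c["world_from_camera"])
a=cv2.imread("pics/scene0.png");b=cv2.imread("pics/side0.png")
E
```

```text
pics
{'clock': 0.0, 'joints': array([-1.29479755,  0.62935046,  0.0384196 ,  1.51835391, -0.02699694,
        0.99630303, -0.02000002]), 'joint_vel': array([-1.47279766e-03, -3.99941970e-04,  6.17029099e-04,  3.36580295e-05,
        3.98639688e-04,  6.46840223e-04,  3.37011992e-05]), 'effort': array([-9.34163108e-05, -5.63406479e+01,  1.22609787e+00, -1.93432420e+01,
        1.09929498e-02,  1.09672672e-02, -1.91960470e-05]), 'tool_pos': array([0.21763353, 0.61186353, 0.24939035]), 'ee_rot': array([ 1.70058748e-01,  9.85433469e-01, -9.36105907e-04, -1.54200623e-04]), 'contact_force': array([0.20030051, 0.07762019, 0.40957341]), 'moment': array([-0.00860196, -0.04433906,  0.01201848]), 'gripper_force': 0.0, 'grip_width': 1.0005668393998475}
scene [[392.02706298   0.         319.28736272]
 [  0.         392.02706298 198.31275748]
 [  0.           0.           1.        ]] -0.0720548658872118 [[ 0.75585323  0.34407031 -0.55704714 -0.04720617]
 [-0.65446084  0.42192554 -0.62742318 -0.68586698]
 [ 0.01915473  0.83880538  0.54409432  0.70202437]
 [ 0.          0.          0.          1.        ]]
side [[416.08253722   0.         321.03336477]
 [  0.         416.08253722 201.11064043]
 [  0.           0.           1.        ]] -0.023832164194090275 [[ 0.99797393 -0.03592353  0.05251231  0.62695351]
 [ 0.06355897  0.5255253  -0.84840051 -0.7867307 ]
 [ 0.00288099  0.85001921  0.52674381  0.60737834]
 [ 0.          0.          0.          1.        ]]
```

View pics/scene0.png

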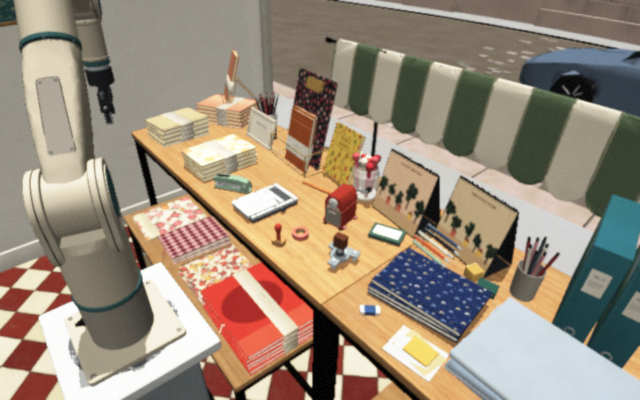

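View pics/side0.png

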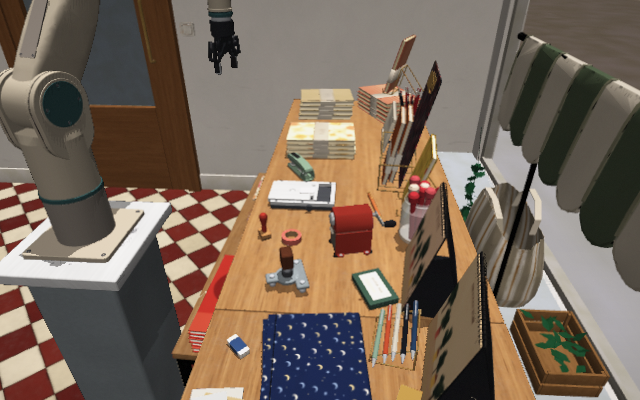

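The scene view shows the head at about (342,252) and the jig (white) at (265,202). The side view shows them at (287,272) and (303,193). The red thing at (340,205) is a tall obstacle. I'll look at enlarged crops.

```bash
cat > h.py <<'E'
import numpy as np,cv2
from scipy.spatial.transform import Rotation as R
def pose(s):
    T=np.eye(4);T[:3,:3]=R.from_quat(s["ee_rot"]).as_matrix();T[:3,3]=s["tool_pos"];return T
def ray(c,uv,s=None):
    W=c["world_from_camera"] if "world_from_camera" in c else pose(s)@c["tool_from_camera"]
    K=np.array(c["camera_matrix"]);d=(np.array(uv,float)-K[:2,2])/[K[0,0],K[1,1]]
    k=float(c["k1"]);x=d.copy()
    for _ in range(20): x=d/(1+k*(x@x))
    v=W[:3,:3]@np.array([x[0],-x[1],-1]);return W[:3,3],v/np.linalg.norm(v)
def onz(c,uv,z,s=None):
    o,v=ray(c,uv,s);return o+v*(z-o[2])/v[2]
def tri(*rs):
    A=np.zeros((3,3));b=np.zeros(3)
    for o,v in rs:
        P=np.eye(3)-np.outer(v,v);A+=P;b+=P@o
    return np.linalg.solve(A,b)
E
python3 - <<'E'
import numpy as np,cv2
a=cv2.imread("pics/scene0.png")[165:285,205:405];b=cv2.imread("pics/side0.png")[165:305,235:395]
a=cv2.resize(a,None,fx=4,fy=4,interpolation=cv2.INTER_CUBIC);b=cv2.resize(b,None,fx=4,fy=4,interpolation=cv2.INTER_CUBIC)
cv2.imwrite("pics/ca.png",a);cv2.imwrite("pics/cb.png",b)
E
```

```text
(no output)
```

View pics/ca.png

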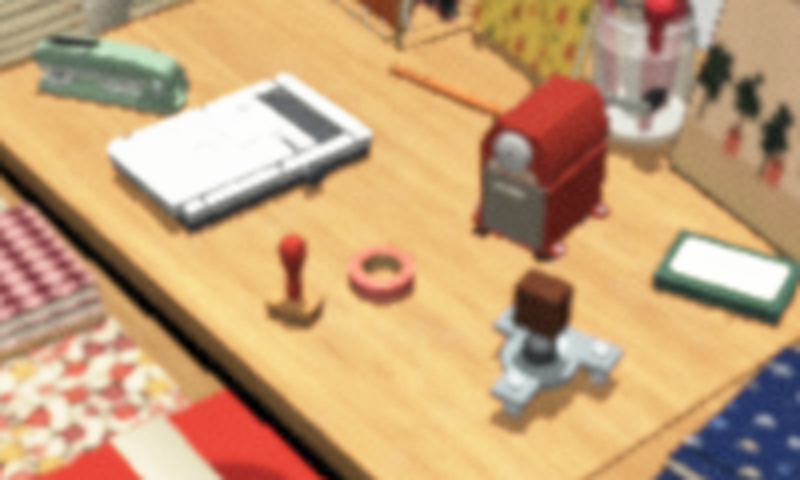

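View pics/cb.png

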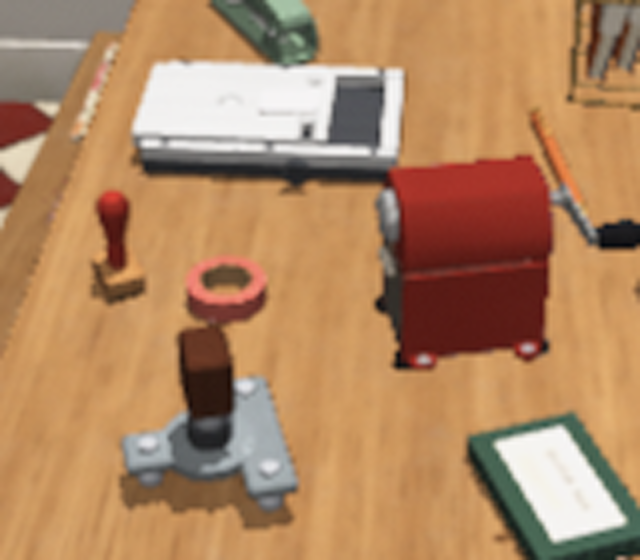

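The crops show the head's T-bar pointing to world +x, with three screw dots above the feet. In the jig the dark bed gap and cross bar are at the right, so the jig's +x is roughly world +x. The obstacle red box stands to the head's rear right.

```bash
python3 - <<'E'
from h import *
L=lambda n:{k:v for k,v in np.load(n+"0.npz").items()}
sc,sd=L("scene"),L("side")
S=lambda x,y:(205+x/4-.4,165+y/4-.4);D=lambda x,y:(235+x/4-.4,165+y/4-.4)
for n,a,b in(("flat",(515,385),(148,443)),("cone",(510,325),(247,385)),("groove",(600,350),(270,466)),("handletop",(545,282),(203,332)),("jig +x+y",(283,75),(403,68)),("jig +x-y",(372,130),(402,160)),("jig -x-y",(185,212),(137,132)),("jig -x+y",(110,148),(157,63)),("redtop-x",(500,110),(390,170)),("bed gap nearleft",(258,93),(335,78))):
    z=.027 if n in("flat","cone","groove") else .087 if n[0]=="h" else .023
    print(n,tri(ray(sc,S(*a)),ray(sd,D(*b))).round(3),onz(sc,S(*a),z).round(4)[:2],onz(sd,D(*b),z).round(4)[:2])
E
```

```text
flat [ 0.485 -0.146  0.022] [ 0.4801 -0.1513] [ 0.4861 -0.1482]
cone [ 0.53  -0.092  0.016] [ 0.5177 -0.1055] [ 0.5316 -0.099 ]
groove [ 0.55  -0.158  0.023] [ 0.546  -0.1621] [ 0.5504 -0.161 ]
handletop [ 0.515 -0.137  0.088] [ 0.5129 -0.1401] [ 0.5147 -0.1307]
jig +x+y [0.603 0.274 0.015] [0.5938 0.2609] [0.6031 0.264 ]
jig +x-y [0.607 0.156 0.014] [0.5989 0.1463] [0.6067 0.1396]
jig -x-y [0.427 0.154 0.023] [0.4231 0.1458] [0.4269 0.1629]
jig -x+y [0.425 0.257 0.023] [0.424  0.2554] [0.425  0.2592]
redtop-x [0.604 0.003 0.106] [0.6985 0.104 ] [0.5994 0.1269]
bed gap nearleft [0.556 0.242 0.027] [0.5609 0.2503] [0.5552 0.246 ]
```

```bash
python3 -m creep '[[[-48,-37.5,-6,0,0,0,1],[-48,-37.5,-6,0,0,0,1],[-48,-37.5,-6,0,0,0,1],[-48,-37.5,-6,0,0,0,1],[-48,-37.5,-6,0,0,0,1],[-48,-37.5,-6,0,0,0,1],[-48,-37.5,-6,0,0,0,1],[-48,-37.5,-6,0,0,0,1]]]'; python3 -m creep '[[[0,0,0,0,0,1.3,1],[0,0,0,0,0,1.3,1],[0,0,0,0,0,1.3,1],[0,0,0,0,0,1.3,1],[0,0,0,0,0,1.3,1],[0,0,0,0,0,0,1],[0,0,0,0,0,0,1]]]'
python3 - <<'E'
from workcell import bot
from h import *
s=bot.read_state();c=bot.capture("wrist");np.savez("w1.npz",**c,**{k:s[k] for k in("ee_rot","tool_pos")})
cv2.imwrite("pics/w1.png",c["img"][:,:,::-1]);print(s["clock"],s["tool_pos"],pose(s)[:3,:3].round(3),c["tool_from_camera"],s["contact_force"],s["joints"])
E
```

```text
clock: 1.1
tool_pos: [0.4797, 0.1993, 0.2984]
ee_rot: [0.17, 0.985, 0.0, -0.0]
contact_force: [1.2, -1.0, 0.5]
grip_width: 1.0
gripper_force: 0.0
clock: 1.98
tool_pos: [0.4789, 0.2011, 0.2981]
ee_rot: [0.584, 0.812, -0.0, -0.0]
contact_force: [-0.4, 0.2, 0.5]
grip_width: 1.0
gripper_force: 0.0
1.975 [0.47890642 0.20112698 0.2981291 ] [[-0.319  0.948 -0.   ]
 [ 0.948  0.319 -0.   ]
 [ 0.    -0.    -1.   ]] [[ 3.35133310e-04  9.48401017e-01  3.17073176e-01  8.27048505e-02]
 [ 9.99999940e-01 -2.89749463e-04 -1.90286056e-04  7.75658439e-04]
 [-8.85957066e-05  3.17073221e-01 -9.48401057e-01 -1.23130705e-01]
 [ 0.00000000e+00  0.00000000e+00  0.00000000e+00  1.00000000e+00]] [-0.38395236  0.18150191  0.45770094] [-0.67787148  0.3994978   0.32028285  1.82225944 -0.15179776  0.94411404
  0.03277345]
```

View pics/w1.png

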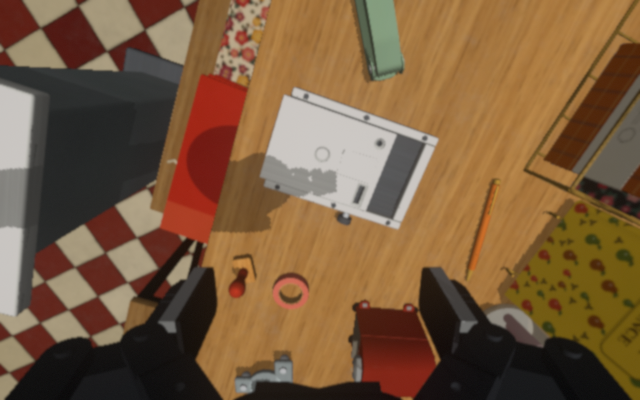

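The wrist view shows the jig and block from above. The cone pit is at about (380,142), the groove at (358,195), the pocket at (322,154), and the bed gap runs from (393,135) to (420,220). I'll crop this to refine it.

```bash
python3 - <<'E'
from h import *
a=cv2.imread("pics/w1.png")[80:235,255:445]
cv2.imwrite("pics/w1c.png",cv2.resize(a,None,fx=4,fy=4,interpolation=cv2.INTER_CUBIC)[:600,:])
E
```

```text
(no output)
```

View pics/w1c.png

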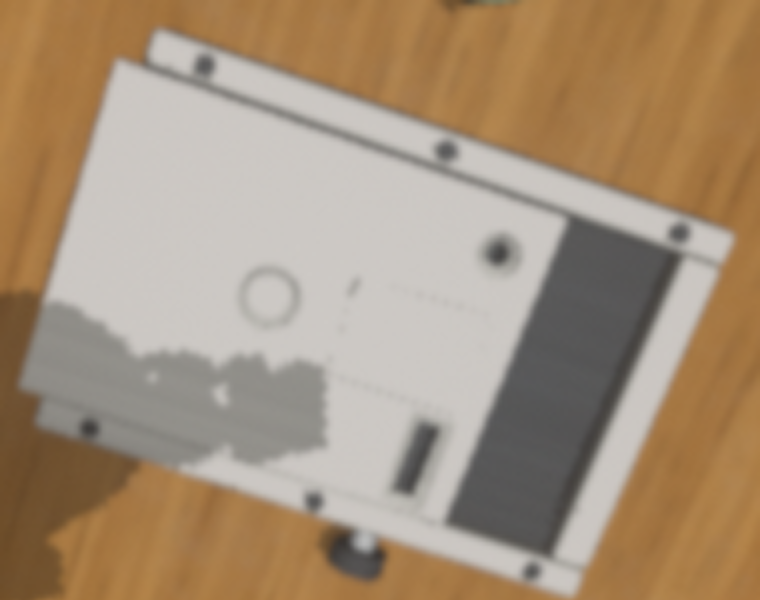

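The crop shows the cone at (500,253), the pocket at (269,296) and the groove centre at (418,457). The rail corners are at (155,28), (735,235), (578,596) and (36,428).

```bash
python3 - <<'E'
from h import *
z=dict(np.load("w1.npz"));C=lambda x,y:(255+x/4-.4,80+y/4-.4)
P=lambda q,h:onz(z,C(*q),h,z)[:2]
w=np.array([P(q,.027) for q in((500,253),(418,457),(269,296))])
m=np.array([(25,32),(25,-32),(-32,0)])/1e3
def fit(m,w):
    mc,wc=m.mean(0),w.mean(0);a=m-mc;b=w-wc
    th=np.arctan2((a[:,0]*b[:,1]-a[:,1]*b[:,0]).sum(),(a*b).sum());c,s=np.cos(th),np.sin(th);Rm=np.array([[c,-s],[s,c]])
    t=wc-Rm@mc;return np.degrees(th),t,(w-(m@Rm.T+t))*1e3
print("seat",w.round(4),*fit(m,w))
r=np.array([P(q,.023) for q in((155,28),(735,235),(578,596),(36,428))])
mr=np.array([(-86,59),(86,59),(86,-59),(-86,-59)])/1e3
th,t,e=fit(mr,r);print("jig",r.round(4),th,t,e.round(1))
c,s=np.cos(np.radians(th)),np.sin(np.radians(th));print("jig_zero",t+np.array([c,s])*.034)
# head screws partially visible in this view, scene/side estimate
d=dict(np.load("side0.npz"));D=lambda x,y:(235+x/4-.4,165+y/4-.4)
h=np.array([onz(d,D(*q),.027)[:2] for q in((247,385),(270,466),(148,443))]);print("head",*fit(m,h))
E
```

```text
seat [[0.5399 0.2391]
 [0.5394 0.176 ]
 [0.4829 0.2071]] 0.016242209071428766 [0.51471485 0.2074061 ] [[ 0.18532525 -0.32367472]
 [-0.33250658  0.61419634]
 [ 0.14718134 -0.29052162]]
jig [[0.4308 0.2653]
 [0.6012 0.2644]
 [0.6022 0.149 ]
 [0.4311 0.1476]] 0.1479311584976299 [0.51634755 0.20655447] [[ 0.6 -0. ]
 [-1.  -1.4]
 [-0.3  1.2]
 [ 0.6  0.3]]
jig_zero [0.55034743 0.20664226]
head 17.599977021822518 [ 0.51699183 -0.13785925] [[ 0.49309232  0.84624906]
 [-0.08319058 -0.20540681]
 [-0.40990174 -0.64084225]]
```

```bash
python3 -m creep '[[[-55.5,-12.3,10,0,0,0.1,1],[-55.5,-12.3,10,0,0,0,1],[-55.5,-12.3,10,0,0,0,1],[-55.5,-12.3,10,0,0,0,1],[-55.5,-12.3,10,0,0,0,1],[-55.5,-12.3,10,0,0,0,1],[0,0,10,0,0,0,1],[0,0,10,0,0,0,1]]]'; python3 -m creep '[[[0,0,0,0,0,0,1],[0,0,0,0,0,0,1],[0,0,0,0,0,0,1]]]'
python3 - <<'E'
from workcell import bot
from h import *
s=bot.read_state();c=bot.capture("wrist");np.savez("w2.npz",**c,**{k:s[k] for k in("ee_rot","tool_pos")})
a=c["img"][:,:,::-1];cv2.imwrite("pics/w2.png",a);print(s["clock"],s["tool_pos"],pose(s)[:3,:3].round(3),s["contact_force"],s["moment"])
E
```

```text
clock: 3.02
tool_pos: [0.5102, -0.1382, 0.2177]
ee_rot: [0.59, 0.807, 0.0, -0.0]
contact_force: [0.3, 1.9, -0.3]
grip_width: 1.003
gripper_force: 0.0
clock: 3.4
tool_pos: [0.5107, -0.1378, 0.2187]
ee_rot: [0.59, 0.808, 0.0, 0.0]
contact_force: [0.4, -0.2, 0.3]
grip_width: 1.001
gripper_force: 0.0
3.4 [ 0.51070171 -0.13779014  0.21873736] [[-0.304  0.953  0.001]
 [ 0.953  0.304  0.   ]
 [-0.     0.001 -1.   ]] [ 0.39688975 -0.1730074   0.34201153] [ 0.02808281  0.00148987 -0.02904777]
```

View pics/w2.png

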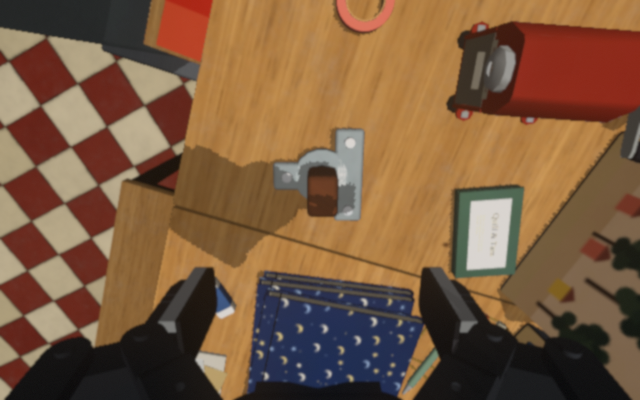

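The head is at the centre of the view, with the handle top (brown) at about (323,200). The cone screw is at (350,143), the flat-foot screw at (288,178), and the T-bar edge runs from (363,130) to (360,220).

```bash
python3 - <<'E'
from h import *
z=dict(np.load("w2.npz"));a=z["img"].astype(int)
hsv=cv2.cvtColor(z["img"],cv2.COLOR_RGB2HSV)
sub=np.zeros(a.shape[:2],bool);sub[150:230,295:350]=1
m=sub&(a[...,0]<115)&(a[...,0]-a[...,2]>22)&(a[...,0]-a[...,1]>12)
ys,xs=np.nonzero(m);print(xs.min(),xs.max(),ys.min(),ys.max())
for y in range(165,220,5):
    r=np.nonzero(m[y])[0];print(y,(r.min(),r.max()) if len(r) else "", a[y,323])
th=np.radians(17.6);
# head-frame relative coordinates with TCP
def hd(uv,h,yaw=th):
    p=onz(z,uv,h,z)[:2];return p
print("cone",hd((350,143),.026),"flat",hd((288,178),.026))
d=hd((350,143),.026)-hd((288,178),.026);print(np.hypot(*d),"yaw",np.degrees(np.arctan2(d[1],d[0])-np.arctan2(32,57)))
c=hd((350,143),.026);e=hd((288,178),.026)
y=np.arctan2(d[1],d[0])-np.arctan2(32,57);Rm=np.array([[np.cos(y),-np.sin(y)],[np.sin(y),np.cos(y)]])
print("origin",(c+e)/2-Rm@np.array([-.0035,.016]))
for p in((363.5,130),(360.5,220)):print("bar",hd(p,.026))
for p in((308,214),(338,214),(323,216)):print("top",hd(p,.087))
E
```

```text
295 337 150 216
165  [74 73 69]
170 (np.int64(310), np.int64(333)) [52 35 24]
175 (np.int64(309), np.int64(335)) [63 40 27]
180 (np.int64(308), np.int64(337)) [101  59  37]
185 (np.int64(308), np.int64(337)) [107  63  39]
190 (np.int64(295), np.int64(337)) [109  64  39]
195 (np.int64(301), np.int64(337)) [98 57 35]
200 (np.int64(302), np.int64(336)) [72 45 29]
205 (np.int64(297), np.int64(336)) [73 45 29]
210 (np.int64(295), np.int64(336)) [73 45 28]
215 (np.int64(309), np.int64(334)) [77 49 29]
cone [ 0.53029403 -0.10054505] flat [ 0.48661904 -0.14840271]
0.06479090138998347 yaw 18.306358168270158
origin [ 0.51680497 -0.13856479]
bar [ 0.53782118 -0.08608269]
bar [ 0.56444651 -0.16725462]
top [ 0.50917589 -0.15391215]
top [ 0.53115088 -0.14689581]
top [ 0.52067269 -0.15197184]
```

```bash
python3 -m creep '[[[-0.9,5.5,30,0,0,-0.05,1],[0,0,40,0,0,0,1],[0,0,40,0,0,0,1],[0,0,25,0,0,0,1],[0,0,14.5,0,0,0,1],[0,0,0,0,0,0,1],[0,0,0,0,0,0,1]]]'; python3 -m creep '[[[0,0,0,0,0,0,0.4],[0,0,0,0,0,0,0.3],[0,0,0,0,0,0,0.2],[0,0,0,0,0,0,0.1],[0,0,0,0,0,0,0],[0,0,0,0,0,0,0],[0,0,0,0,0,0,0],[0,0,0,0,0,0,0]]]'
```

```text
clock: 4.32
tool_pos: [0.5166, -0.138, 0.0697]
ee_rot: [0.588, 0.809, 0.0, 0.001]
contact_force: [0.2, 0.4, -0.1]
grip_width: 1.0
gripper_force: 0.0
clock: 5.32
tool_pos: [0.5159, -0.1379, 0.0688]
ee_rot: [0.588, 0.809, -0.0, 0.0]
contact_force: [-1.1, -0.3, 1.9]
grip_width: 0.272
gripper_force: 61.3
```

```bash
python3 -m creep '[[[0,0,-4,0,0,0,0],[0,0,-8,0,0,0,0],[0,0,-20,0,0,0,0],[0,0,-25,0,0,0,0],[0,0,-25,0,0,0,0],[0,0,-13,0,0,0,0],[0,0,0,0,0,0,0],[0,0,0,0,0,0,0]]]'; python3 -m creep '[[[0,0,0,0,0,0.56,0],[0,0,0,0,0,0.56,0],[0,0,0,0,0,0.56,0],[0,0,0,0,0,0.56,0],[0,0,0,0,0,0,0],[0,0,0,0,0,0,0],[0,0,0,0,0,0,0]]]'; python3 -c "
from workcell import bot
import numpy as np
from scipy.spatial.transform import Rotation as R
s=bot.read_state();print(s['tool_pos'],R.from_quat(s['ee_rot']).as_matrix().round(4),s['contact_force'],s['moment'])"
```

```text
clock: 6.32
tool_pos: [0.5152, -0.1374, 0.163]
ee_rot: [0.588, 0.809, -0.0, -0.001]
contact_force: [-0.4, 0.2, -3.8]
grip_width: 0.275
gripper_force: 60.8
clock: 7.2
tool_pos: [0.5157, -0.1378, 0.1636]
ee_rot: [0.706, 0.708, -0.0, -0.0]
contact_force: [-0.5, -0.3, -4.2]
grip_width: 0.271
gripper_force: 60.5
[ 0.51569284 -0.13776059  0.16357357] [[-2.4e-03  1.0e+00 -4.0e-04]
 [ 1.0e+00  2.4e-03  1.0e-04]
 [ 2.0e-04 -4.0e-04 -1.0e+00]] [-0.51223581 -0.33344943 -4.23252747] [-0.0486415   0.03002561  0.04383796]
```

```bash
python3 -m creep '[[[30,-2.5,0,0,0,0,0],[58,-2.5,0,0,0,0,0],[58,-2.5,0,0,0,0,0],[58,-2.5,0,0,0,0,0],[58,-2.5,0,0,0,0,0],[58,-2.5,0,0,0,0,0],[25,0,0,0,0,0,0],[0,0,0,0,0,0,0]]]'; python3 -m creep '[[[0,0,0,0,0,0,0],[0,0,0,0,0,0,0],[0,0,0,0,0,0,0]]]'
python3 - <<'E'
from workcell import bot
from h import *
s=bot.read_state();c=bot.capture("wrist");np.savez("w3.npz",**c,**{k:s[k] for k in("ee_rot","tool_pos")})
d=bot.capture("side");np.savez("side3.npz",**d)
print(s["tool_pos"],pose(s)[:3,:3].round(4),s["contact_force"],s["moment"])
A=cv2.resize(c["img"][100:300,220:420,::-1],(600,600),interpolation=cv2.INTER_CUBIC)
cv2.imwrite("pics/w3.png",A)
E
```

```text
clock: 8.2
tool_pos: [0.4997, 0.2103, 0.1635]
ee_rot: [0.704, 0.71, 0.0, -0.001]
contact_force: [0.3, -0.9, -3.8]
grip_width: 0.273
gripper_force: 60.5
clock: 8.57
tool_pos: [0.5005, 0.206, 0.1639]
ee_rot: [0.707, 0.707, -0.0, 0.0]
contact_force: [0.2, -0.2, -3.2]
grip_width: 0.27
gripper_force: 60.5
[0.50047175 0.2059759  0.16391042] [[ 4.e-04  1.e+00  0.e+00]
 [ 1.e+00 -4.e-04 -2.e-04]
 [-2.e-04  0.e+00 -1.e+00]] [ 0.19220476 -0.20927269 -3.1868784 ] [-0.00322247 -0.00142101 -0.00898226]
```

View pics/w3.png

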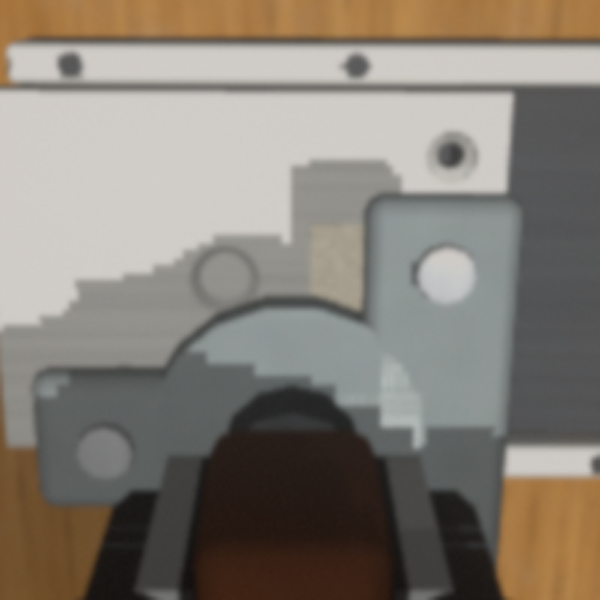

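The head hangs level in the grip. The cone screw is at (447,274), the flat screw at (105,453), the cone pit at (452,156) and the pocket at (225,278).

```bash
python3 - <<'E'
from h import *
z=dict(np.load("w3.npz"));C=lambda x,y:(220+x/3-.33,100+y/3-.33)
for h in(.120,.122):
    c=onz(z,C(447,274),h,z)[:2];e=onz(z,C(105,453),h,z)[:2];d=c-e
    y=np.arctan2(d[1],d[0])-np.arctan2(32,57);Rm=np.array([[np.cos(y),-np.sin(y)],[np.sin(y),np.cos(y)]])
    print(h,c,e,np.hypot(*d),np.degrees(y),"origin",(c+e)/2-Rm@np.array([-.0035,.016]))
p=onz(z,C(452,156),.027,z)[:2];q=onz(z,C(225,278),.027,z)[:2]
d=p-q;print("pits",p,q,np.hypot(*d),np.degrees(np.arctan2(d[1],d[0])-np.arctan2(32,57)),"seat",(p+q)/2-np.array([-.0035,.016]))
E
```

```text
0.12 [0.52613728 0.23703792] [0.4680968  0.20442248] 0.06657675194646939 0.02349762837920191 origin [0.50062361 0.20473164]
0.122 [0.52583502 0.23765893] [0.46848954 0.20543404] 0.06577953458906896 0.023497628379227354 origin [0.50066884 0.20554792]
pits [0.54003033 0.23864338] [0.48336845 0.20709144] 0.06485440364768906 -0.19894209960042733 seat [0.51519939 0.20686741]
```

```bash
python3 -m creep '[[[1,0,25,0,0,0,0],[0,0,25,0,0,0,0],[0,0,10,0,0,0,0],[0,0,4,0,0,0,0],[0,0,0,0,0,0,0],[0,0,0,0,0,0,0],[0,0,0,0,0,0,0]]]'; for i in 1 2 3; do :; done; python3 -m creep '[[[0,0,1,0,0,0,0],[0,0,1,0,0,0,0],[0,0,0,0,0,0,0],[0,0,0,0,0,0,0]]]'; python3 -m creep '[[[0,0,1,0,0,0,0],[0,0,0,0,0,0,0],[0,0,0,0,0,0,0]]]'
```

```text
clock: 9.55
tool_pos: [0.5005, 0.2084, 0.1004]
ee_rot: [0.706, 0.708, 0.0, 0.0]
contact_force: [-0.2, 0.4, -3.0]
grip_width: 0.268
gripper_force: 60.5
clock: 10.05
tool_pos: [0.5002, 0.2082, 0.0978]
ee_rot: [0.707, 0.708, -0.0, -0.0]
contact_force: [0.3, 0.2, -3.0]
grip_width: 0.272
gripper_force: 60.5
clock: 10.42
tool_pos: [0.5002, 0.2082, 0.0968]
ee_rot: [0.707, 0.708, -0.0, -0.0]
contact_force: [-0.1, -0.0, -2.9]
grip_width: 0.27
gripper_force: 60.5
```

```bash
python3 -m creep '[[[-1,0,0.5,0,0,0,0],[0,0,0,0,0,0,0],[0,0,0,0,0,0,0]]]'; python3 -m creep '[[[0,0,0.5,0,0,0,0],[0,0,0,0,0,0,0],[0,0,0,0,0,0,0]]]';  python3 -m creep '[[[0,0,0.5,0,0,0,0],[0,0,0,0,0,0,0],[0,0,0,0,0,0,0]]]'
```

```text
clock: 10.8
tool_pos: [0.5002, 0.2072, 0.0963]
ee_rot: [0.707, 0.708, -0.0, -0.0]
contact_force: [-0.1, -0.1, -2.5]
grip_width: 0.273
gripper_force: 60.5
clock: 11.18
tool_pos: [0.5002, 0.2072, 0.0958]
ee_rot: [0.707, 0.708, -0.0, -0.0]
contact_force: [0.6, 0.7, -4.0]
grip_width: 0.274
gripper_force: 60.5
clock: 11.55
tool_pos: [0.5002, 0.2072, 0.0953]
ee_rot: [0.707, 0.708, -0.0, -0.0]
contact_force: [-0.4, 0.1, -2.7]
grip_width: 0.271
gripper_force: 60.5
```

```bash
for i in 1; do python3 -m creep '[[[0,0,0.5,0,0,0,0],[0,0,0,0,0,0,0],[0,0,0,0,0,0,0]]]'; python3 -m creep '[[[0,0,0.5,0,0,0,0],[0,0,0,0,0,0,0],[0,0,0,0,0,0,0]]]';  python3 -m creep '[[[0,0,0.5,0,0,0,0],[0,0,0,0,0,0,0],[0,0,0,0,0,0,0]]]'; done | grep -E "clock|pos|contact"
```

```text
clock: 11.92
tool_pos: [0.5003, 0.2072, 0.095]
contact_force: [0.8, 0.2, 0.5]
clock: 12.3
tool_pos: [0.5003, 0.2072, 0.0945]
contact_force: [-1.6, -0.5, 2.5]
clock: 12.68
tool_pos: [0.5003, 0.2072, 0.0938]
contact_force: [-0.7, -0.4, 2.7]
```

```bash
(python3 -m creep '[[[0,0,-0.6,0,0,0,0],[0,0,0,0,0,0,0],[0,0,0,0,0,0,0]]]'; python3 -m creep '[[[0,1.5,0,0,0,0,0],[0,1.5,0,0,0,0,0],[0,0,0,0,0,0,0],[0,0,0,0,0,0,0]]]';  python3 -m creep '[[[0,1,0,0,0,0,0],[0,1,0,0,0,0,0],[0,0,0,0,0,0,0],[0,0,0,0,0,0,0]]]') | grep -E "clock|pos|contact"
```

```text
clock: 13.05
tool_pos: [0.5003, 0.2072, 0.0944]
contact_force: [-0.8, -0.4, 2.2]
clock: 13.55
tool_pos: [0.5037, 0.2072, 0.0945]
contact_force: [-0.4, -0.5, 2.3]
clock: 14.05
tool_pos: [0.5053, 0.2072, 0.0944]
contact_force: [-0.7, 0.4, 3.1]
```

```bash
(python3 -m creep '[[[0,1,0,0,0,0,0],[0,1,0,0,0,0,0],[0,0,0,0,0,0,0],[0,0,0,0,0,0,0]]]'; python3 -m creep '[[[0,1,0,0,0,0,0],[0,1,0,0,0,0,0],[0,0,0,0,0,0,0],[0,0,0,0,0,0,0]]]';  python3 -m creep '[[[0,1,0,0,0,0,0],[0,0,0,0,0,0,0],[0,0,0,0,0,0,0]]]';  python3 -m creep '[[[0,1,0,0,0,0,0],[0,0,0,0,0,0,0],[0,0,0,0,0,0,0]]]') | grep -E "clock|pos|contact"
```

```text
clock: 14.55
tool_pos: [0.5075, 0.2072, 0.0944]
contact_force: [-0.7, 0.7, 3.3]
clock: 15.05
tool_pos: [0.5101, 0.2072, 0.0945]
contact_force: [1.7, 0.2, 1.0]
clock: 15.42
tool_pos: [0.5105, 0.2072, 0.0944]
contact_force: [2.2, 0.4, 0.3]
clock: 15.8
tool_pos: [0.5112, 0.2072, 0.0943]
contact_force: [2.0, 0.2, 0.6]
```

```bash
(python3 -m creep '[[[0,1,0.3,0,0,0,0],[0,0,0,0,0,0,0],[0,0,0,0,0,0,0]]]'; python3 -m creep '[[[0,1,0.3,0,0,0,0],[0,0,0,0,0,0,0],[0,0,0,0,0,0,0]]]';  python3 -m creep '[[[0,0.6,0.5,0,0,0,0],[0,0,0,0,0,0,0],[0,0,0,0,0,0,0]]]') | grep -E "clock|pos|contact|rot"; python3 -c "
from workcell import bot;print(bot.read_state()['moment'])"
```

```text
clock: 16.18
tool_pos: [0.5122, 0.2072, 0.0939]
ee_rot: [0.707, 0.708, -0.0, -0.0]
contact_force: [1.5, 0.2, -1.7]
clock: 16.55
tool_pos: [0.513, 0.2071, 0.0936]
ee_rot: [0.707, 0.708, -0.0, -0.0]
contact_force: [0.5, 1.0, -3.1]
clock: 16.92
tool_pos: [0.5136, 0.2072, 0.0932]
ee_rot: [0.707, 0.708, -0.0, -0.0]
contact_force: [-0.0, 0.1, -3.1]
[ 0.03772703 -0.13541783 -0.0267161 ]
```

```bash
(python3 -m creep '[[[0,0.4,0.6,0,0,0,0],[0,0,0,0,0,0,0],[0,0,0,0,0,0,0]]]'; python3 -m creep '[[[0,0,0.5,0,0,0,0],[0,0,0,0,0,0,0],[0,0,0,0,0,0,0]]]';  python3 -m creep '[[[0,0,0.5,0,0,0,0],[0,0,0,0,0,0,0],[0,0,0,0,0,0,0]]]') | grep -E "clock|pos|contact"; python3 -c "
from workcell import bot;print(bot.read_state()['moment'])"
```

```text
clock: 17.3
tool_pos: [0.5143, 0.2071, 0.0927]
contact_force: [-0.5, -0.7, -3.0]
clock: 17.68
tool_pos: [0.5145, 0.2071, 0.0923]
contact_force: [2.2, -0.7, -2.1]
clock: 18.05
tool_pos: [0.5145, 0.2071, 0.092]
contact_force: [1.2, -2.1, 2.1]
[-0.35639242 -0.08407362 -0.07492096]
```

```bash
(python3 -m creep '[[[-0.4,0.3,0,0,0,0,0],[0,0,0,0,0,0,0],[0,0,0,0,0,0,0]]]'; python3 -m creep '[[[-0.4,0.3,0,0,0,0,0],[0,0,0,0,0,0,0],[0,0,0,0,0,0,0]]]';python3 -m creep '[[[0,0,0.3,0,0,0,0],[0,0,0,0,0,0,0],[0,0,0,0,0,0,0]]]') | grep -E "clock|pos|contact"; python3 -c "
from workcell import bot;print(bot.read_state()['moment'])"
```

```text
clock: 18.42
tool_pos: [0.5146, 0.2069, 0.0917]
contact_force: [-0.1, -0.2, 2.2]
clock: 18.8
tool_pos: [0.5148, 0.2068, 0.0917]
contact_force: [0.6, 0.7, 2.3]
clock: 19.18
tool_pos: [0.5148, 0.2066, 0.0914]
contact_force: [1.2, 0.5, 3.0]
[ 0.2807054   0.04292249 -0.07391671]
```

```bash
cat > avg.py <<'E'
from workcell import bot
import numpy as np
F=[]
for _ in range(6):
    bot.capture("wrist");s=bot.read_state();F.append(np.r_[s["tool_pos"]*1e3,s["contact_force"],s["moment"]])
print(np.mean(F,0).round(2),s["clock"],s["ee_rot"].round(4))
E
python3 avg.py; python3 -m creep '[[[0.2,0,0,0,0,0,0],[0,0,0,0,0,0,0],[0,0,0,0,0,0,0]]]'>/dev/null;python3 avg.py; python3 -m creep '[[[0,0,0.5,0,0,0,0],[0,0,0,0,0,0,0],[0,0,0,0,0,0,0]]]'>/dev/null;python3 avg.py
```

```text
[ 5.1480e+02  2.0659e+02  9.1400e+01  4.9000e-01  9.1000e-01  2.7600e+00
  3.3000e-01  7.0000e-02 -6.0000e-02] 19.475 [ 7.065e-01  7.077e-01  1.000e-04 -1.000e-04]
[ 5.1481e+02  2.0658e+02  9.1380e+01  9.0000e-02  7.2000e-01  2.6500e+00
  2.5000e-01  7.0000e-02 -4.0000e-02] 20.15 [ 0.7065  0.7077 -0.      0.    ]
[ 5.1481e+02  2.0659e+02  9.0900e+01  5.0000e-02  6.1000e-01  3.1500e+00
  2.0000e-01  1.1000e-01 -4.0000e-02] 20.825 [ 0.7065  0.7077 -0.     -0.    ]
```

```bash
python3 -m creep '[[[0.2,0,-0.5,0,0,0,0],[0,0,0,0,0,0,0],[0,0,0,0,0,0,0.3],[0,0,0,0,0,0,0.36],[0,0,0,0,0,0,0.42],[0,0,0,0,0,0,0.42],[0,0,0,0,0,0,0.42],[0,0,0,0,0,0,0.42]]]'; python3 avg.py
python3 - <<'E'
from workcell import bot
from h import *
s=bot.read_state();c=bot.capture("wrist");np.savez("w4.npz",**c,**{k:s[k] for k in("ee_rot","tool_pos")})
d=bot.capture("side");np.savez("side4.npz",**d)
A=cv2.resize(c["img"][100:300,220:420,::-1],(600,600),interpolation=cv2.INTER_CUBIC)
B=cv2.resize(d["img"][155:215,265:345,::-1],None,fx=7,fy=7,interpolation=cv2.INTER_CUBIC)
print(A.shape,B.shape)
A=cv2.resize(c["img"][100:300,230:400,::-1],(340,400),interpolation=cv2.INTER_CUBIC)
B=cv2.resize(d["img"][150:217,270:346,::-1],(456,402),interpolation=cv2.INTER_CUBIC)[:400]
cv2.imwrite("pics/w4.png",np.hstack([A,B]))
E
```

```text
clock: 21.82
tool_pos: [0.5148, 0.2068, 0.0914]
ee_rot: [0.707, 0.708, -0.0, -0.0]
contact_force: [0.3, 0.1, -0.5]
grip_width: 0.422
gripper_force: 0.0
[ 5.1483e+02  2.0684e+02  9.1400e+01  4.3000e-01 -8.0000e-02  4.0000e-02
  1.0000e-02  1.0000e-02  1.0000e-02] 22.125 [ 0.7065  0.7077  0.     -0.    ]
(600, 600, 3) (420, 560, 3)
```

View pics/w4.png

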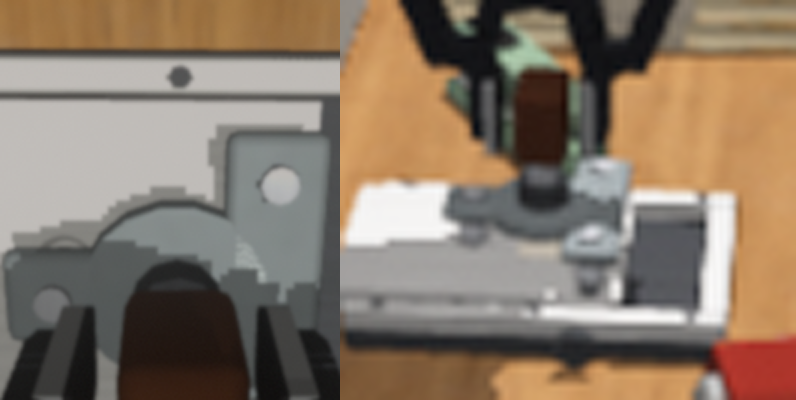

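The head appears seated and level in both views: the cone screw is at (281,186) left and the plate lies parallel to the block right. I'll do a quick numeric check of seating height via screw shift between the pictures.

```bash
python3 - <<'E'
from h import *
a,b=dict(np.load("w3.npz")),dict(np.load("w4.npz"))
g=lambda z:cv2.cvtColor(z["img"],cv2.COLOR_RGB2GRAY)
out=[]
for z,cs in((a,((369,191.3),(255,251))),(b,((370.5,193),(255.5,252)))):
    G=g(z);pts=[]
    for u,v in cs:
        p=cv2.resize(G[int(v)-13:int(v)+14,int(u)-13:int(u)+14],None,fx=8,fy=8,interpolation=cv2.INTER_CUBIC)
        t=(np.median(p)+np.percentile(p,99))/2
        n,l,st,ce=cv2.connectedComponentsWithStats((p>t).astype(np.uint8))
        i=np.argmin([np.hypot(*(ce[k]-108))+(st[k,4]<2000)*999 for k in range(1,n)])+1
        q=ce[i]/8-.44+[int(u)-13,int(v)-13];pts.append(q);print(q.round(2),st[i],t)
    o=[ray(z,q,z) for q in pts]
    # height where spacing is 65.37 mm
    f=lambda h:np.linalg.norm(onz(z,pts[0],h,z)-onz(z,pts[1],h,z))
    from scipy.optimize import brentq
    h=brentq(lambda h:f(h)-.06537,0,.2);print("h",h,"below TCP",z["tool_pos"][2]-h,onz(z,pts[0],h,z),onz(z,pts[1],h,z))
E
```

```text
[368.75 191.5 ] [   35    43   141   139 15524] 176.0
[254.27 250.89] [   34    43   135   127 13213] 111.0
h 0.1234584974614088 below TCP 0.040451922917555616 [0.52566572 0.23786242 0.1234585 ] [0.46856174 0.20604462 0.1234585 ]
[370.22 192.67] [   37    36   143   139 15307] 162.0
[254.37 251.88] [   42    48   131   126 11456] 103.0
h 0.05246555262563409 below TCP 0.03893571764734397 [0.54044934 0.23867547 0.05246555] [0.48322952 0.20706647 0.05246555]
```

```bash
(python3 -m creep '[[[0,0,-10,0,0,0,0.42],[0,0,-20,0,0,0,0.42],[0,0,-20,0,0,0,0.42],[0,0,-2,0,0,0,0.42],[0,0,0,0,0,0,0.2],[0,0,0,0,0,0,0],[0,0,0,0,0,0,0],[0,0,0,0,0,0,0]]]'; python3 -m creep '[[[0,0,5,0,0,0,0],[0,0,4,0,0,0,0],[0,0,0,0,0,0,0],[0,0,0,0,0,0,0]]]'; for k in 1; do python3 -m creep '[[[0,0,1.5,0,0,0,0],[0,0,0,0,0,0,0],[0,0,0,0,0,0,0]]]'; python3 -m creep '[[[0,0,1,0,0,0,0],[0,0,0,0,0,0,0],[0,0,0,0,0,0,0]]]';  python3 -m creep '[[[0,0,0.5,0,0,0,0],[0,0,0,0,0,0,0],[0,0,0,0,0,0,0]]]'; done) | grep -E "clock|pos|contact|width"
```

```text
clock: 23.22
tool_pos: [0.5147, 0.2067, 0.143]
contact_force: [0.1, -0.9, -0.3]
grip_width: 0.002
clock: 23.72
tool_pos: [0.5149, 0.2068, 0.1344]
contact_force: [-0.1, 0.9, -0.3]
grip_width: 0.005
clock: 24.1
tool_pos: [0.5149, 0.2068, 0.1329]
contact_force: [-0.3, 0.6, 0.4]
grip_width: 0.001
clock: 24.48
tool_pos: [0.5148, 0.2068, 0.1319]
contact_force: [-0.3, 0.2, 0.5]
grip_width: -0.001
clock: 24.85
tool_pos: [0.5149, 0.2068, 0.1314]
contact_force: [-0.2, 0.0, -0.1]
grip_width: 0.002
```

```bash
(for k in 1; do python3 -m creep '[[[0,0,0.7,0,0,0,0],[0,0,0,0,0,0,0],[0,0,0,0,0,0,0]]]'; python3 -m creep '[[[0,0,0.5,0,0,0,0],[0,0,0,0,0,0,0],[0,0,0,0,0,0,0]]]';  python3 -m creep '[[[0,0,0.4,0,0,0,0],[0,0,0,0,0,0,0],[0,0,0,0,0,0,0]]]';python3 -m creep '[[[0,0,0.4,0,0,0,0],[0,0,0,0,0,0,0],[0,0,0,0,0,0,0]]]'; done) | grep -E "clock|pos|contact"
```

```text
clock: 25.22
tool_pos: [0.5148, 0.2068, 0.1307]
contact_force: [-0.2, 0.6, -1.0]
clock: 25.6
tool_pos: [0.5148, 0.2068, 0.1302]
contact_force: [0.8, -0.3, 0.9]
clock: 25.98
tool_pos: [0.5149, 0.2068, 0.1298]
contact_force: [0.0, 0.5, 0.3]
clock: 26.35
tool_pos: [0.5149, 0.2068, 0.1294]
contact_force: [0.0, -0.0, 0.1]
```

```bash
(for k in 1; do python3 -m creep '[[[0,0,0.4,0,0,0,0],[0,0,0,0,0,0,0],[0,0,0,0,0,0,0]]]'; python3 -m creep '[[[0,0,0.4,0,0,0,0],[0,0,0,0,0,0,0],[0,0,0,0,0,0,0]]]';  python3 -m creep '[[[0,0,0.4,0,0,0,0],[0,0,0,0,0,0,0],[0,0,0,0,0,0,0]]]';python3 -m creep '[[[0,0,0.4,0,0,0,0],[0,0,0,0,0,0,0],[0,0,0,0,0,0,0]]]'; done) | grep -E "clock|pos|contact"
```

```text
clock: 26.72
tool_pos: [0.5148, 0.2068, 0.129]
contact_force: [0.3, 1.1, 0.6]
clock: 27.1
tool_pos: [0.5149, 0.2068, 0.1288]
contact_force: [0.3, -0.5, 2.8]
clock: 27.48
tool_pos: [0.5148, 0.2068, 0.1282]
contact_force: [-0.9, -1.0, 2.1]
clock: 27.85
tool_pos: [0.5149, 0.2068, 0.1278]
contact_force: [0.1, 0.2, 4.1]
```

Contact came at TCP 0.1289, against 0.1294 predicted for fully home, so the feet are seated. Now I'll press down.

```bash
(python3 -m creep '[[[0,0,1,0,0,0,0],[0,0,1,0,0,0,0],[0,0,1,0,0,0,0],[0,0,1,0,0,0,0],[0,0,1,0,0,0,0],[0,0,0,0,0,0,0],[0,0,0,0,0,0,0]]]'; python3 avg.py; python3 -m creep '[[[0,0,1,0,0,0,0],[0,0,1,0,0,0,0],[0,0,0,0,0,0,0],[0,0,0,0,0,0,0]]]'; python3 avg.py; python3 -m creep '[[[0,0,0.6,0,0,0,0],[0,0,0.6,0,0,0,0],[0,0,0,0,0,0,0],[0,0,0,0,0,0,0]]]'; python3 avg.py) | grep -vE "rot|grip"
```

```text
clock: 28.72
tool_pos: [0.5148, 0.2068, 0.1229]
contact_force: [-1.3, -0.1, 5.8]
[ 5.1480e+02  2.0683e+02  1.2295e+02 -1.2900e+00 -6.0000e-01  5.8500e+00
 -5.0000e-02  3.2000e-01  1.0000e-02] 29.025 [ 7.065e-01  7.077e-01  0.000e+00 -1.000e-04]
clock: 29.52
tool_pos: [0.5148, 0.2068, 0.1211]
contact_force: [-2.2, 0.4, 7.7]
[ 5.1479e+02  2.0685e+02  1.2108e+02 -1.4300e+00 -2.5000e-01  6.9600e+00
 -8.0000e-02  3.9000e-01  1.0000e-02] 29.825 [ 7.065e-01  7.077e-01  1.000e-04 -1.000e-04]
clock: 30.32
tool_pos: [0.5148, 0.2069, 0.1199]
contact_force: [-1.7, -0.4, 7.7]
[ 5.1477e+02  2.0685e+02  1.1995e+02 -1.5900e+00 -6.5000e-01  7.9000e+00
 -7.0000e-02  4.4000e-01 -0.0000e+00] 30.625 [ 7.065e-01  7.077e-01  1.000e-04 -2.000e-04]
```

```bash
(python3 -m creep '[[[0,0,0.5,0,0,0,0],[0,0,0,0,0,0,0],[0,0,0,0,0,0,0]]]'; python3 avg.py;python3 -m creep '[[[0,0,0.5,0,0,0,0],[0,0,0,0,0,0,0],[0,0,0,0,0,0,0]]]'; python3 avg.py) | grep '\['
```

```text
tool_pos: [0.5148, 0.2068, 0.1196]
ee_rot: [0.707, 0.708, 0.0, -0.0]
contact_force: [-3.0, 0.4, 9.1]
[ 5.1481e+02  2.0684e+02  1.1959e+02 -2.3300e+00 -5.4000e-01  9.1900e+00
 -8.0000e-02  4.9000e-01  0.0000e+00] 31.3 [ 7.065e-01  7.077e-01  2.000e-04 -1.000e-04]
tool_pos: [0.5149, 0.2068, 0.1195]
ee_rot: [0.707, 0.708, 0.0, -0.0]
contact_force: [-1.8, -0.0, 12.7]
[ 5.1485e+02  2.0684e+02  1.1950e+02 -3.1000e+00 -4.6000e-01  1.2230e+01
 -1.4000e-01  7.0000e-01  2.0000e-02] 31.975 [ 7.066e-01  7.077e-01  3.000e-04 -2.000e-04]
```

The hard stop is reached: 12 N with no further travel. I'll let the handle up and retreat.

```bash
(python3 -m creep '[[[0,0,-1,0,0,0,0],[0,0,-2,0,0,0,0],[0,0,-2,0,0,0,0],[0,0,-2,0,0,0,0],[0,0,-2,0,0,0,0],[0,0,-2,0,0,0,0],[0,0,-3,0,0,0,0],[0,0,-5,0,0,0,0]]]'; python3 -m creep '[[[0,0,-30,0,0,0,0],[0,0,-30,0,0,0,0],[0,0,-30,0,0,0,0],[0,0,-10,0,0,0,0],[0,0,0,0,0,0,0],[0,0,0,0,0,0,0]]]')|grep -E "pos|contact|clock"
python3 - <<'E'
from workcell import bot
from h import *
s=bot.read_state();c=bot.capture("wrist");d=bot.capture("side")
A=cv2.resize(c["img"][80:320,190:450,::-1],(433,400),interpolation=cv2.INTER_CUBIC)
B=cv2.resize(d["img"][150:217,270:331,::-1],(366,402),interpolation=cv2.INTER_CUBIC)[:400]
cv2.imwrite("pics/w5.png",np.hstack([A,B]))
E
```

```text
clock: 32.98
tool_pos: [0.5146, 0.2067, 0.1375]
contact_force: [-0.5, 1.1, 0.8]
clock: 33.72
tool_pos: [0.5141, 0.2067, 0.2364]
contact_force: [-0.7, -0.6, -0.7]
```

View pics/w5.png

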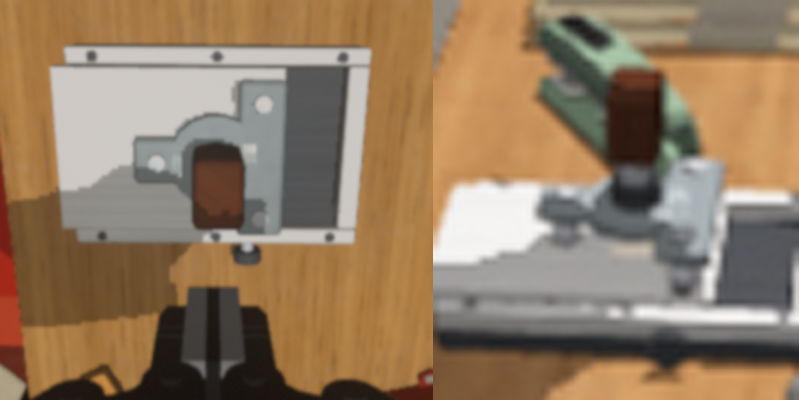

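The head stands square and level in its seats: the cone screw is at (263,104), the flat screw at (157,163), and the handle is up and free.

```bash
python3 -c "
from workcell import bot;print(bot.hand_in())"
```

```text
the job is handed in; nothing more can be done
None
```

The stamp head is level in its cone, groove and flat seats, the handle was pressed to its hard stop (about 12 N) and released, and the job was handed in at about 34 s of the 67 s limit.

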